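Open the combination lock from the lock cabinet

ROBOT

A 7-joint arm with a two-finger parallel gripper is mounted at the origin on a cart in front of the work surface, level with it; the furniture and walls round the work are solid. World frame = base frame: x ahead of the robot, y to its left, z up, the work surface at z = 0. Lengths are in mm, angles in rad, forces in N, time in s.
With the tool pointing down it reaches from about 400 to 900 mm from the base axis. Payload 5.6 kg.
Tool frame: the origin (TCP) lies on the centre line of the jaws, within the pads' length; the fingertips stand 14 mm ahead of it and the grasp point (between the pads) lies 5 mm behind it; x points along the fingers, y is the direction in which the jaws open and shut, and the axes are right-handed (so a half turn about x gives the same grasp; the last joint's range is limited). The gripper opens to 92 mm and grips with 3 to 60 N. Pads are 20 mm wide; open, the fingers measure 128 mm over their backs; the gripper's body (75 mm by 189 mm) begins 69 mm behind the grasp point.
Start: joints at [1.306, 0.468, -0.012, 1.603, 0.006, 1.071, -0.056], TCP at [142.948, -634.093, 228.592] pointing down, gripper open.
Joint ranges: [-2.53, 2.53], [-0.31, 2.02], [-1.57, 1.55], [0.28, 2.44], [-1.29, 4.43], [0.15, 1.84], [-2.92, 2.92]. Speed limits (rad/s): [2.57, 2.57, 3.14, 3.14, 3.14, 3.14, 3.14].

INTERFACE

Orientations are given as a unit quaternion [x, y, z, w].
In Python, from cell import monitor, eyes, r, look_for gives the robot as it stands.
- The arm moves only by the shell command python3 -m pendant 'ROWS' [OPENING] [FORCE]. ROWS is text: rows parted by semicolons, each of 4 numbers parted by spaces: the shift along the tool's x, y, z in cm, then the turn about the tool's x in degrees. In form: dx dy dz roll; .... A call has 1 to 12 rows; each row shifts and turns the pose as measured when the row begins, along the tool's axes as they then stand; what a row does not reach is not made up. A row lasts 1/12 s, in which the tool goes at most 41.7 mm and 7.16 degrees, less where a joint would pass 70% of its speed; a pose out of reach is approached as far as the arm can. A call is refused whole if a number of a shift passes 4.17 or a number of a turn 7.16, either way. A call with a gripper value outside its range is refused whole. OPENING is the closure, from -1 (fully open) to 1 (shut), set as the call begins (- or left out, the last holds). The fingers move at their own pace and stop on an object; FORCE is the grip in N (left out, the last holds). Time passes only in rows, so rows that do not move let the fingers close. It gives the time, the measured TCP pose, the force and the opening at its end, in the units of the state.
- monitor.get_obs(): the state, without advancing time (a new reading comes with each control period).
- eyes.read_camera(name): name is "side" or "top"; returns a dict with "pixels" (400x640x3 uint8, red, green, blue), "fx", "fy", "cx", "cy" (pixels), "eye" and "rotation" of the camera in the world. Camera axes: x right, y up, looking along -z (the intrinsics and any distortion apply to the point x, -y, -z); pixel columns grow to the right and rows downward; lengths in mm; the calibration is good to about 2 mm. A picture is of the moment at which its call begins. There is no depth.
- r.job_done(): hands the job in, once; it reports no verdict.
Trained networks look in a picture, given as the dict that the camera call returned (one of the last four; its "shot" number tells which), for a name from the list of things; names that differ only in an ending like _2 or _b are one class to them, and where a whole thing is asked for, a point or a joint stands for the part that bears it (a point fixed in the world has none). Each returns a list of dicts, best first, with "score" (0 to 1); they miss things now and then, are a little off and sometimes report something else, mostly with a low value. They report only what shows in the picture. A call takes as long as a camera call.
- look_for(picture, target): "bbox" ([left, top, width, height] in pixels, round what is visible of it).
The state is a dict: "time_s": time; "joint_pos": joint angles; "qvel": joint speeds; "tau": joint torques, N m; "ee_pos": TCP position; "eef_rot": TCP orientation; "ft_force": force on the tool from outside, world axes, zero at the start; "wrist_torque": the same for the moment, N m; "grip_width": opening from 0.0 (shut) to 1.0 (fully open).
Only numpy, scipy, OpenCV 4.12 (cv2) and the standard library are available. Lean on these libraries where they do the work, as an engineer would, in place of code of your own. Each camera call takes 0.05 s, during which the arm holds its last target.

TASK

Pull the tray of the small grey lock cabinet out to its stop, then turn the black dial of the brass combination lock lying in it, feeling its clicks, until the white line on the dial points at the red mark on the lock and the shackle is freed. Pull the shackle fully out of the lock (leave the tray out), then lift the open lock out of its nest and hold it up so that its brass body is at least 10 cm higher than it lay, clear of the cabinet and still; the program finishes while the gripper is still holding it there. Do not shift the other things on the bench.

Things in the scene. Friction and masses are not known exactly. Their poses are not given: they have to be found in the camera images.
- lock_cabinet: Small grey sheet-steel cabinet, 200 deep x 240 wide x 104 mm high, fixed to the bench, open at the front, with one pull-out tray; its roof begins 35 mm behind the front face. It stands turned by -0.1 to 0.2 rad. Origin on the bench at the foot of the middle of its front face; its +x axis points to the back, y to its left side as seen from the robot. The tray slides along its -x axis.
- tray (a joint): How far the tray is pulled out, m: 0 shut (start), 0.15 at the stop. Light friction of about 3 N; it stays where it is left.
- tray_handle (a point): Middle of the straight steel bar handle on the tray's blue front panel: round bar 10 mm thick, along the cabinet's y, straight for 84 mm, axis 72 mm above the bench and 42 mm in front of the panel, so fingers go down on both sides of it. Panel 234 mm wide, 8 mm thick, top 86 mm above the bench. Axes as the cabinet's; moves with the tray.
- lock_center (a point): Centre of the brass body of the combination lock, 66 x 76 x 30 mm (x, y, z), 0.33 kg in all, loose, lying on its back in the nest in the tray, dial up, shackle towards the tray's front. At the start 55 mm above the bench, 123 mm behind the cabinet's origin, axes as the cabinet's. It lifts straight out.
- nest (a point): Middle of the top of the black rubber nest that carries the lock, 40 mm above the bench. Its rim stands 8 mm up round the lock's body with 1.5 mm clearance and keeps it from turning and sliding. Tray floor beside the nest: 22 mm above the bench, walls 43 mm. Moves with the tray.
- dial_grip (a point): On the dial's axis, 14 mm above the brass face, where the fluted black round grip (34 mm across) is taken from above. The dial plate under it is 54 mm across, 4 mm thick; the grip reaches from it to 24 mm above the brass face, which is 70 mm above the bench in the nest. The point turns with the dial: its -x axis points along the white line.
- dial (a joint): Angle of the dial, rad, counter-clockwise from above positive: 0 when the white line points at the red mark (towards the shackle). Range -0.7 to 1.7; starts between about 0.7 and 1.4. A sprung pawl clicks softly every 0.349 rad, one notch exactly at 0, and holds the dial there when let go; under 0.1 N m. Only within about 0.1 rad of 0 does the shackle come out; elsewhere it is blocked after 1 mm.
- shackle_grip (a point): Midway between the shackle's straight legs, 24 mm in front of the lock body, half-way up it (55 mm above the bench in the nest). The shackle is a flat-lying steel U of 9 mm round bar: 54 mm wide outside, 36 inside, straight for 35 mm from the body, outermost point of the bend 62 mm from it when shut. Pinch both legs from above, or the bend. Moves with the shackle.
- shackle (a joint): How far the shackle is pulled out of the lock body along the lock's -x axis, m: 0 shut, 0.018 fully out at its stop, where it stays. Friction about 3 N.
- tape: Roll of masking tape lying flat, 82 mm across, 19 mm high; loose bystander, origin under its centre.
- petri: Petri dish, 90 mm across, 17 mm high; fixed bystander, origin under its centre.
- bench_timer: White bench timer, 39 x 68 x 62 mm; fixed bystander, origin under its centre.
- film: Upright white film roll, 62 mm across, 50 mm high; loose bystander, origin under its centre.
- bottle_green: White bottle with a green cap, 37 mm across, 88 mm high; fixed bystander, origin under its centre.
- amber_bottle: Amber bottle with a red cap, 60 mm across, 135 mm high; fixed bystander, origin under its centre.

How it is judged (in metres and radians):
On the way, in this order (a step that is already met when the one before it is completed fails the run):
1. the tray is pulled out to its stop, the shackle still shut (value of joint tray above 0.142 m and value of joint shackle below 0.004 m), for 0.2 s.
2. the dial's white line is at the red mark, the shackle still shut (value of joint dial between -0.12 and 0.12 rad and value of joint shackle below 0.004 m), for 0.2 s.
3. the shackle is pulled out (value of joint shackle above 0.014 m), for 0.2 s.
At the end, for the whole second after the job is handed in: The lock's body centre is more than 145 mm above the bench (it lay at 55 mm), its shackle out by more than 14 mm, gripped by the fingers with more than 2 N, touching neither cabinet nor tray, moving slower than 40 mm/s; the tray is still out by more than 130 mm; the robot keeps holding (height (world z) of lock_center above 0.145 m and value of joint shackle above 0.014 m and value of joint tray above 0.13 m and contact force between the fingers and lock above 2 N and contact force between lock and lock_cabinet below 0.2 N and linear speed of lock below 0.04 m/s); the arm keeps its last pose, push and grip.
It fails at once if the tape roll or the film roll is shifted by more than 30 mm (distance of any of tape, film from where it was at the start of the episode above 0.03 m).
It also fails if it takes over 58 s, if anything falls off the work surface, if the arm or the gripper's body presses on something with over 40 N, if the wrist force passes 120 N, or if a joint passes its speed limit or range.

## Working session

There is one attempt and no reset: what is moved stays moved. The work goes in short steps, Python scripts to look and compute and a shell command to move; the robot and the scene stay as the last step left them, time stands still between calls to the robot, and variables do not carry over. Pictures are saved under pics/ and viewed, and the job is handed in when it is done.

```bash
ls; mkdir -p pics; cat > h.py <<'E'
import numpy as np, cv2
from cell import monitor, eyes, r, look_for
def shot(name,fn):
    p=eyes.read_camera(name); cv2.imwrite('pics/'+fn,p['pixels'][:,:,::-1]); return p
def proj(p,P):
    P=np.atleast_2d(np.array(P,float)); R=np.array(p['rotation']).reshape(3,3)
    c=(P-np.array(p['eye']))@R
    return np.c_[p['cx']+p['fx']*c[:,0]/-c[:,2], p['cy']-p['fy']*c[:,1]/-c[:,2]]
def ray(p,u,v,z):
    R=np.array(p['rotation']).reshape(3,3); e=np.array(p['eye'])
    d=R@np.array([(u-p['cx'])/p['fx'],-(v-p['cy'])/p['fy'],-1]); return e+d*(z-e[2])/d[2]
E
python3 - <<'E'
from h import *
o=monitor.get_obs(); print(o)
for n in('top','side'):
    p=shot(n,n+'0.png'); print({k:v for k,v in p.items() if k!='pixels'})
    for t in('lock_cabinet','tray_handle','lock_center','dial_grip','shackle_grip','tape','film','amber_bottle'):
        l=look_for(p,t)[:1]; print(n,t,l)
E
```

```text
pics
{'time_s': 0.0, 'joint_pos': array([ 1.30599449,  0.46838927, -0.01160057,  1.6035777 ,  0.00600202,
        1.07139755, -0.05629064]), 'qvel': array([ 0.00016796,  0.00249248, -0.00026271, -0.00034546,  0.00170957,
        0.00013812,  0.00055302]), 'tau': array([-1.64018784e-03, -5.20573103e+01, -1.25776281e-02, -2.43747193e+01,
       -5.64751332e-02,  1.72335317e-02,  1.38439900e-04]), 'ee_pos': array([ 142.8058333 , -633.56773822,  227.65148573]), 'eef_rot': array([-0.70265319, -0.07884254,  0.70287641, -0.07763441]), 'ft_force': array([0.82145866, 0.12045041, 0.14762556]), 'wrist_torque': array([-0.01708928,  0.01629792, -0.07636671]), 'grip_width': 1.0025674337993584}
{'fx': 373.0976188255, 'fy': 373.0976188255, 'cx': 323.9179685067057, 'cy': 198.07813369241205, 'eye': array([ 452.65974342,   47.55088234, 1098.71213336]), 'rotation': array([ 0.03601174, -0.04273262, -0.69596465,  0.71589823]), 'shot': 1}
top lock_cabinet [{'bbox': [293.5, 91.8, 90.0, 102.5], 'score': 0.94}]
top tray_handle [{'bbox': [293.1, 149.2, 83.2, 46.6], 'score': 0.79}]
top lock_center [{'bbox': [29
[... 371 characters left out ...]
486, 'cx': 325.5432169032163, 'cy': 194.7231483312329, 'eye': array([-297.2093381 ,  760.78973205, 1073.77224523]), 'rotation': array([-0.18301446,  0.3625549 ,  0.82753126, -0.38762311]), 'shot': 2}
side lock_cabinet [{'bbox': [266.0, 128.9, 88.5, 75.6], 'score': 0.97}]
side tray_handle [{'bbox': [291.3, 156.7, 64.9, 46.8], 'score': 0.72}]
side lock_center [{'bbox': [398.8, 167.3, 25.8, 18.4], 'score': 0.3}]
side dial_grip []
side shackle_grip [{'bbox': [305.8, 169.4, 18.7, 7.0], 'score': 0.56}]
side tape [{'bbox': [397.9, 165.0, 26.9, 21.8], 'score': 0.79}]
side film [{'bbox': [254.3, 254.5, 22.4, 33.9], 'score': 0.65}]
side amber_bottle [{'bbox': [214.3, 200.0, 23.8, 41.5], 'score': 0.8}]
```

```bash
sed -i 's/np.array(p\[.rotation.\]).reshape(3,3)/Rot.from_quat(p["rotation"]).as_matrix()/; 1a from scipy.spatial.transform import Rotation as Rot' h.py
python3 - <<'E'
import cv2
a=cv2.imread('pics/top0.png'); cv2.imwrite('pics/top0c.png',cv2.resize(a[80:260,180:450],None,fx=2.9,fy=2.9,interpolation=cv2.INTER_CUBIC))
a=cv2.imread('pics/side0.png'); cv2.imwrite('pics/side0c.png',cv2.resize(a[110:300,200:440],None,fx=3,fy=3,interpolation=cv2.INTER_CUBIC))
E
```

```text
(no output)
```

View pics/top0c.png

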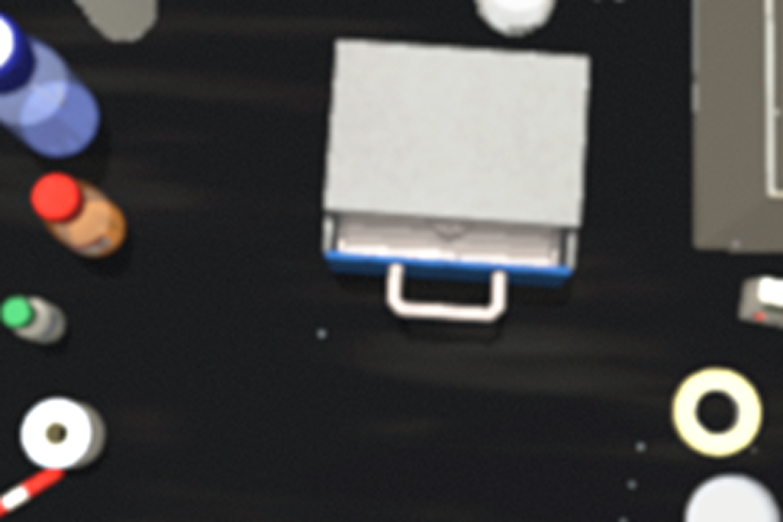

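View pics/side0c.png

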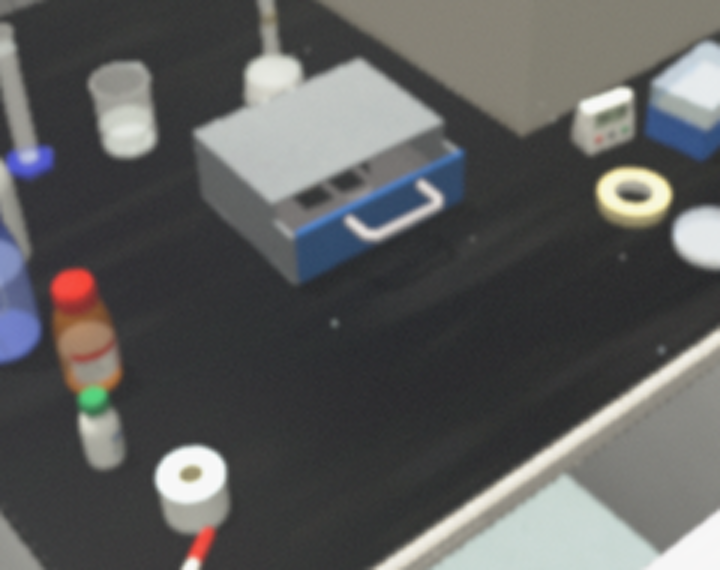

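```bash
python3 - <<'E'
from h import *
from scipy.optimize import least_squares
t=eyes.read_camera('top'); s=eyes.read_camera('side')
T=np.array([[337,39],[590,57],[324,208],[581,227]])/2.9+[180,80]-.3
S=np.array([[197,131],[360,58],[273,202],[442,123]])/3+[200,110]-.3
L=np.array([[200,120,104],[200,-120,104],[35,120,104],[35,-120,104]])
def W(q,L): 
    L=np.atleast_2d(L);c,s_=np.cos(q[2]),np.sin(q[2]); return np.c_[q[0]+c*L[:,0]-s_*L[:,1],q[1]+s_*L[:,0]+c*L[:,1],L[:,2]]
f=lambda q:np.r_[(proj(t,W(q,L))-T).ravel(),(proj(s,W(q,L))-S).ravel()]
r_=least_squares(f,[600,0,0]); print(r_.x,f(r_.x).round(1))
for a,P in((t,T),(s,S)):
    print(least_squares(lambda q:(proj(a,W(q,L))-P).ravel(),[600,0,0]).x)
q=r_.x
hl=W(q,[[-42-8,0,72],[-50,42,72],[-50,-42,72],[-42,0,72]]);print(hl, (proj(t,hl)-[180,80])*2.9,(proj(s,hl)-[200,110])*3)
for n,z in(('tape',19),('film',50)):
    b=look_for(t,n)[0]['bbox'];print(n,ray(t,b[0]+b[2]/2,b[1]+b[3]/2,z))
o=monitor.get_obs();print(o['time_s'],Rot.from_quat(o['eef_rot']).as_matrix().round(3))
E
```

```text
[ 6.48275316e+02  1.23870304e+01 -4.26382906e-02] [ 0.5  0.3 -0.3  0.3  0.2  0.3 -0.4  0.  -1.4 -0.2  0.1 -0.4 -0.4  0.1
  0.9 -1. ]
[ 6.48846496e+02  1.24215297e+01 -4.21372778e-02]
[ 6.46550592e+02  1.30194726e+01 -4.41259218e-02]
[[598.32075921  14.51829904  72.        ]
 [600.11102484  56.48012632  72.        ]
 [596.53049358 -27.44352824  72.        ]
 [606.31348822  14.17729606  72.        ]] [[444.1684215  311.38521305]
 [400.4456518  308.26920411]
 [487.87997207 314.50042243]
 [444.73091696 303.14301333]] [[406.86700108 219.36717061]
 [376.27641442 234.978376  ]
 [436.74200153 204.12114827]
 [402.4270381  215.6527876 ]]
tape [ 509.48670716 -265.02650758   19.        ]
film [471.19599835 373.0823432   50.        ]
1.1 [[-0.     0.22  -0.976]
 [-0.    -0.976 -0.22 ]
 [-1.     0.     0.   ]]
```

```bash
cat >> h.py <<'E'
def plan(tx,ty,tz,tyaw,step=40.,maxr=12):
    """tyaw: degrees world yaw of tool y axis; print rows"""
    o=monitor.get_obs(); M=Rot.from_quat(o['eef_rot']).as_matrix(); p=o['ee_pos'].copy()
    psi=np.degrees(np.arctan2(M[1,1],M[0,1])); print('t',round(o['time_s'],2),'pos',p.round(1),'yaw',psi.round(2),'tilt',np.degrees(np.arccos(-M[2,0])).round(2),'F',o['ft_force'].round(1),'w',round(o['grip_width'],3),'q',o['joint_pos'].round(2))
    T=np.array([tx,ty,tz]); dy=(tyaw-psi+180)%360-180
    n=int(max(np.ceil(np.linalg.norm(T-p)/step),np.ceil(abs(dy)/6.8),1)); out=[]
    for i in range(n):
        d=(T-p)/(n-i); a=np.radians(psi)
        out.append('%.2f %.2f %.2f %.1f'%(-d[2]/10,(d[0]*np.cos(a)+d[1]*np.sin(a))/10,(d[0]*np.sin(a)-d[1]*np.cos(a))/10,-dy/n))
        p=p+d; psi+=dy/n
    for i in range(0,n,maxr): print('; '.join(out[i:i+maxr]))
E
python3 -c "
from h import *
plan(598,14.5,200,-2.4)"
```

```text
t 1.1 pos [ 143.  -634.1  228.6] yaw -77.3 tilt 0.0 F [-0.7  1.  -0.3] w 1.002 q [ 1.31  0.47 -0.01  1.6   0.01  1.07 -0.06]
0.14 -2.66 -2.93 -3.7; 0.14 -2.47 -3.10 -3.7; 0.14 -2.26 -3.25 -3.7; 0.14 -2.04 -3.40 -3.7; 0.14 -1.81 -3.52 -3.7; 0.14 -1.58 -3.63 -3.7; 0.14 -1.34 -3.73 -3.7; 0.14 -1.09 -3.81 -3.7; 0.14 -0.84 -3.87 -3.7; 0.14 -0.59 -3.92 -3.7; 0.14 -0.33 -3.95 -3.7; 0.14 -0.07 -3.96 -3.7
0.14 0.19 -3.96 -3.7; 0.14 0.44 -3.94 -3.7; 0.14 0.70 -3.90 -3.7; 0.14 0.95 -3.84 -3.7; 0.14 1.20 -3.77 -3.7; 0.14 1.45 -3.69 -3.7; 0.14 1.68 -3.59 -3.7; 0.14 1.91 -3.47 -3.7
```

```bash
python3 -m pendant '0.1 -2.7 -2.9 -3.7; 0.1 -2.5 -3.1 -3.7; 0.1 -2.3 -3.25 -3.7; 0.1 -2 -3.4 -3.7; 0.1 -1.8 -3.5 -3.7; 0.1 -1.6 -3.6 -3.7; 0.1 -1.3 -3.7 -3.7; 0.1 -1.1 -3.8 -3.7; 0.1 -0.8 -3.9 -3.7; 0.1 -0.6 -3.9 -3.7; 0.1 -0.3 -3.95 -3.7; 0.1 -0.1 -3.95 -3.7' 0.35 25; python3 -c "
from h import *
plan(598,14.5,150,-2.4)"
```

```text
time_s: 2.1
ee_pos: [416.5, -236.9, 214.6]
eef_rot: [-0.616, -0.34, 0.62, -0.346]
ft_force: [1.1, -0.3, 0.3]
grip_width: 0.324
t 2.1 pos [ 416.5 -236.9  214.6] yaw -31.96 tilt 0.66 F [ 1.1 -0.3  0.3] w 0.324 q [ 0.79  0.23 -0.39  2.01  0.12  0.93 -0.23]
0.81 0.26 -3.87 -3.7; 0.81 0.51 -3.84 -3.7; 0.81 0.76 -3.80 -3.7; 0.81 1.00 -3.74 -3.7; 0.81 1.24 -3.67 -3.7; 0.81 1.47 -3.58 -3.7; 0.81 1.70 -3.48 -3.7; 0.81 1.92 -3.37 -3.7
```

```bash
python3 -m pendant '0.7 0.3 -3.9 -3.7; 0.7 0.5 -3.85 -3.7; 0.7 0.75 -3.8 -3.7; 0.7 1 -3.75 -3.7; 0.7 1.25 -3.7 -3.7; 0.7 1.5 -3.6 -3.7; 0.7 1.7 -3.5 -3.7; 0.7 1.9 -3.4 -3.7' ; python3 -c "
from h import *
plan(598,14.5,120,-2.4)"
```

```text
time_s: 2.77
ee_pos: [605.2, 29.0, 157.5]
eef_rot: [-0.502, -0.489, 0.506, -0.502]
ft_force: [-0.0, -0.9, 0.0]
grip_width: 0.328
t 2.77 pos [605.2  29.  157.5] yaw -1.01 tilt 1.09 F [-0.  -0.9  0. ] w 0.328 q [ 0.29  0.54 -0.54  1.75  0.36  0.94 -0.42]
1.87 -0.35 0.73 0.7; 1.87 -0.34 0.74 0.7
```

```bash
python3 -m pendant '1.8 -0.3 0.7 0.7; 1.8 -0.3 0.7 0.7; 0 0 0 0' ; python3 -c "
from h import *
plan(598,14.5,67,-2.4)
p=shot('side','s1.png')
cv2.imwrite('pics/s1c.png',cv2.resize(p['pixels'][90:240,230:430,::-1],None,fx=3.5,fy=3.5))
"
```

```text
time_s: 3.02
ee_pos: [603.4, 28.1, 119.7]
eef_rot: [0.507, 0.489, -0.505, 0.499]
ft_force: [-0.6, -0.4, -0.6]
grip_width: 0.324
t 3.02 pos [603.4  28.1 119.7] yaw -1.43 tilt 0.86 F [-0.6 -0.4 -0.6] w 0.324 q [ 0.28  0.58 -0.52  1.79  0.38  0.86 -0.44]
2.64 -0.25 0.69 0.5; 2.64 -0.25 0.69 0.5
```

View pics/s1c.png

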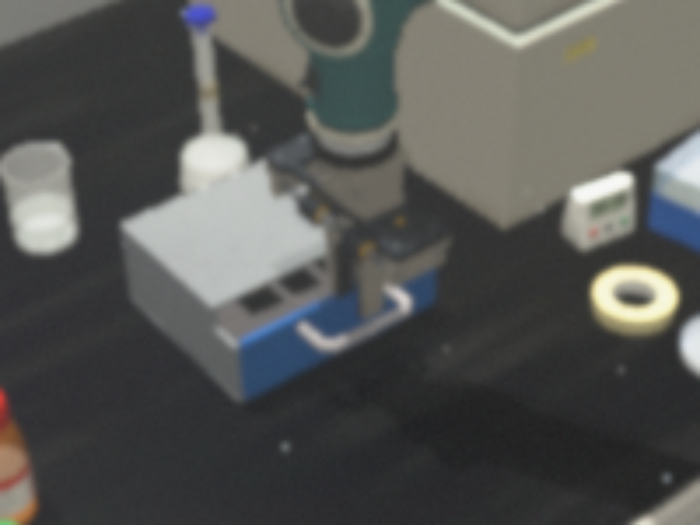

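```bash
python3 -m pendant '0.5 -0.3 0.7 0.5; 0.5 -0.3 0.7 0.5; 0 0 0 0' ; python3 -c "
from h import *
plan(598,14.5,67,-2.4)
"
```

```text
time_s: 3.32
ee_pos: [598.6, 12.9, 113.0]
eef_rot: [0.513, 0.482, -0.509, 0.495]
ft_force: [-0.1, -0.5, -0.1]
grip_width: 0.327
t 3.32 pos [598.6  12.9 113. ] yaw -2.55 tilt 1.11 F [-0.1 -0.5 -0.1] w 0.327 q [ 0.3   0.58 -0.51  1.81  0.39  0.84 -0.44]
2.30 -0.04 -0.08 -0.1; 2.30 -0.04 -0.08 -0.1
```

```bash
python3 -m pendant '2.3 0 0 0; 2.2 0 0 0; 0 0 0 0' ; python3 -m pendant '0 0 0 0; 0 0 0 0;0 0 0 0;0 0 0 0' 1 25; python3 -c "
from h import *
plan(598,14.5,67,-2.4)
"
```

```text
time_s: 3.57
ee_pos: [601.8, 8.6, 70.8]
eef_rot: [0.516, 0.478, -0.509, 0.496]
ft_force: [-1.5, 0.0, 0.6]
grip_width: 0.327
time_s: 3.9
ee_pos: [598.6, 7.5, 72.5]
eef_rot: [0.515, 0.479, -0.511, 0.494]
ft_force: [2.9, 1.2, -11.2]
grip_width: 0.098
t 3.9 pos [598.6   7.5  72.5] yaw -3.0 tilt 1.27 F [  2.9   1.2 -11.2] w 0.098 q [ 0.29  0.63 -0.48  1.83  0.42  0.77 -0.47]
0.55 -0.09 -0.69 -0.6
```

```bash
python3 -m pendant '0 -1.5 0 0; 0 -2 0 0; 0 -2 0 0; 0 -2 0 0; 0 -2 0 0; 0 -2 0 0; 0 -2 0 0'; python3 -c "
from h import *
plan(598.6-151,7.5+6.4,72,-2.4,step=20)
"
```

```text
time_s: 4.48
ee_pos: [475.0, 12.5, 72.4]
eef_rot: [0.524, 0.471, -0.502, 0.501]
ft_force: [3.5, 0.3, -7.2]
grip_width: 0.098
t 4.48 pos [475.   12.5  72.4] yaw -3.11 tilt 2.97 F [ 3.5  0.3 -7.2] w 0.098 q [ 0.32  0.46 -0.5   2.14  0.43  0.58 -0.55]
0.02 -1.37 0.00 -0.4; 0.02 -1.37 -0.00 -0.4
```

```bash
python3 -m pendant '0 -1.5 0 0; 0 -1.5 0 0; 0 -0.4 0 0; 0 0 0 0'; python3 -c "
from h import *
plan(598.6-151,7.5+6.4,72,-2.4,step=20)
print(Rot.from_quat(monitor.get_obs()['eef_rot']).as_matrix().round(3))
"
```

```text
time_s: 4.82
ee_pos: [448.7, 14.1, 73.9]
eef_rot: [0.531, 0.466, -0.494, 0.506]
ft_force: [-2.6, 2.3, -19.9]
grip_width: 0.099
t 4.82 pos [448.7  14.1  73.9] yaw -3.02 tilt 4.43 F [ -2.6   2.3 -19.9] w 0.099 q [ 0.32  0.41 -0.51  2.22  0.43  0.52 -0.56]
0.19 -0.11 0.02 -0.6
[[ 0.077  0.996 -0.053]
 [-0.004 -0.053 -0.999]
 [-0.997  0.077  0.   ]]
```

```bash
python3 -m pendant '0 0 0 0; 0 0 0 0; 0 0 0 0' 0.35; python3 -m pendant '-2 0 0 0; -3 0 0 0; -3 0 0 0; 0 0 0 0; 0 0 0 0'; python3 -c "
from h import *
plan(598.6-151,7.5+6.4,72,-2.4,step=20)
print(Rot.from_quat(monitor.get_obs()['eef_rot']).as_matrix().round(3))
p=shot('top','t2.png')
cv2.imwrite('pics/t2c.png',cv2.resize(p['pixels'][90:240,230:430,::-1],None,fx=4,fy=4,interpolation=cv2.INTER_CUBIC))
"
```

```text
time_s: 5.07
ee_pos: [450.7, 14.1, 76.2]
eef_rot: [0.532, 0.465, -0.493, 0.507]
ft_force: [-0.0, 0.3, 0.8]
grip_width: 0.294
time_s: 5.48
ee_pos: [446.3, 15.7, 162.1]
eef_rot: [0.533, 0.464, -0.491, 0.509]
ft_force: [-0.4, -0.2, -0.6]
grip_width: 0.327
t 5.48 pos [446.3  15.7 162.1] yaw -2.9 tilt 4.95 F [-0.4 -0.2 -0.6] w 0.327 q [ 0.45  0.24 -0.63  2.17  0.25  0.71 -0.4 ]
1.80 0.03 0.04 -0.1; 1.80 0.03 0.04 -0.1; 1.80 0.03 0.04 -0.1; 1.80 0.03 0.04 -0.1; 1.80 0.03 0.04 -0.1
[[ 0.086  0.995 -0.051]
 [-0.005 -0.05  -0.999]
 [-0.996  0.086  0.001]]
```

View pics/t2c.png

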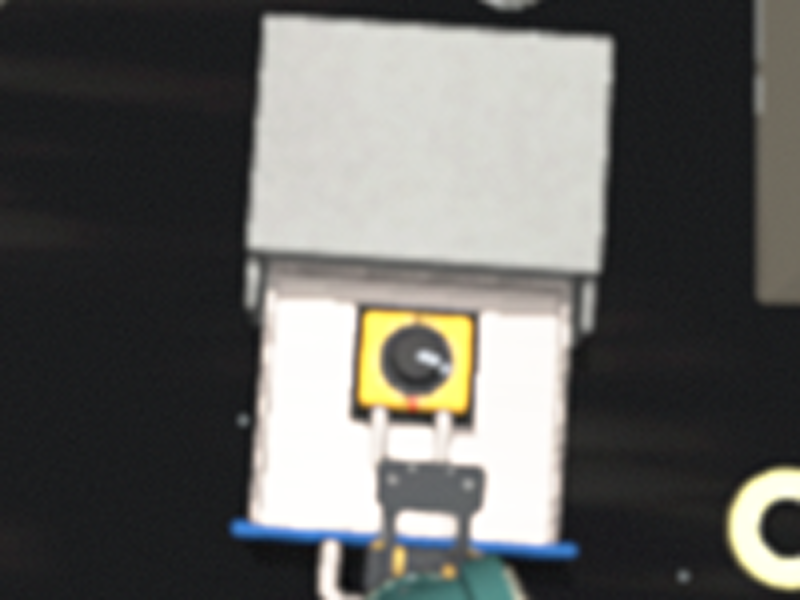

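```bash
python3 -c "
from h import *
from h import *
p=eyes.read_camera('top'); print((proj(p,[[621.3,13.5,94],[621.3-27,14.6,74],[621.3-33,14.9,70]])-[230,90])*4)
plan(621.3,13.5,125,-3)
"
```

```text
[[416.12783944 351.66195961]
 [412.48704983 394.83526196]
 [411.63659635 404.15363651]]
t 5.58 pos [446.   15.9 161.1] yaw -2.88 tilt 4.87 F [-0.4  0.3 -0.7] w 0.322 q [ 0.45  0.24 -0.63  2.17  0.25  0.71 -0.4 ]
0.72 3.50 -0.13 0.0; 0.72 3.50 -0.13 0.0; 0.72 3.50 -0.13 0.0; 0.72 3.50 -0.13 0.0; 0.72 3.50 -0.13 0.0
```

```bash
python3 -m pendant '0.3 3.5 -0.1 0; 0.3 3.5 -0.1 0; 0.3 3.5 -0.1 0; 0.3 3.5 -0.1 0; 0.3 3 -0.1 0; 0 0 0 0' -0.09;  python3 -c "
from h import *
plan(621.3,13.5,95,-3)
p=cv2.imread('pics/t2.png')[150:220,300:370]
cv2.imwrite('pics/t2d.png',cv2.resize(p,None,fx=8,fy=8,interpolation=cv2.INTER_CUBIC))
"
```

```text
time_s: 6.08
ee_pos: [618.0, 10.6, 150.9]
eef_rot: [0.528, 0.467, -0.496, 0.507]
ft_force: [-0.4, -0.1, 0.3]
grip_width: 0.546
t 6.08 pos [618.   10.6 150.9] yaw -2.81 tilt 4.16 F [-0.4 -0.1  0.3] w 0.546 q [ 0.33  0.54 -0.54  1.78  0.38  0.86 -0.43]
2.80 0.16 -0.15 0.1; 2.80 0.16 -0.15 0.1
```

View pics/t2d.png

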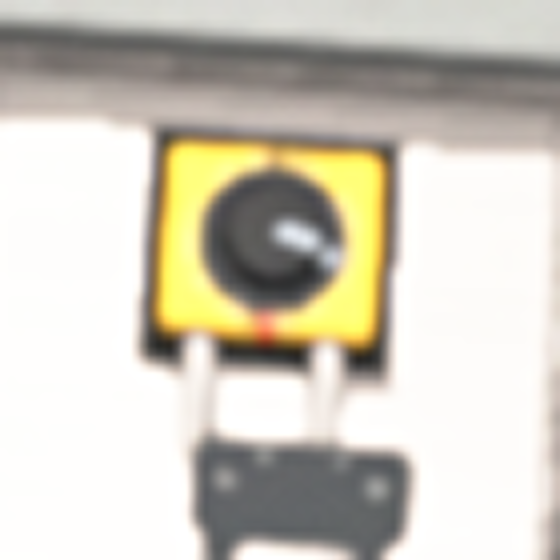

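```bash
python3 -c "
from h import *
p=eyes.read_camera('top')
f=lambda u,v,z: ray(p,u/8+300-.4,v/8+150-.4,z)
C=[f(*c,70) for c in [(166,142),(389,152),(155,333),(384,347)]];print(np.array(C).round(1)); print(np.mean(C,0)); d=np.mean(C,0)
print(f(272,240,74))
for e in [(332,258,74),(316,240,94)]:
  v=f(*e)-d; print(v, np.degrees(np.arctan2(v[1],v[0]))+180-(-2.4))
print((proj(p,[d+[0,0,24]])-[300-.4,150-.4])*8)
"
```

```text
[[654.1  51.7  70. ]
 [652.9 -26.4  70. ]
 [586.7  53.6  70. ]
 [584.1 -26.1  70. ]]
[619.43980195  13.21139874  70.        ]
[619.88236413  13.90627413  74.        ]
[ -5.26843677 -20.30011178   4.        ] 77.85114607802518
[ -2.38013456 -13.64103729  24.        ] 82.50247648398583
[[276.16765759 231.93772431]]
```

```bash
python3 -m pendant '2 0.1 -0.2 0; 2 0.1 -0.2 0; 0.7 0 0 0; 0 0 0 0';  python3 -c "
from h import *
plan(620,13.4,92,-3)
"
```

```text
time_s: 6.47
ee_pos: [616.0, 15.5, 97.7]
eef_rot: [0.524, 0.471, -0.499, 0.506]
ft_force: [-0.4, 0.8, -0.3]
grip_width: 0.541
t 6.47 pos [616.   15.5  97.7] yaw -2.64 tilt 3.5 F [-0.4  0.8 -0.3] w 0.541 q [ 0.29  0.61 -0.5   1.81  0.43  0.78 -0.48]
0.57 0.41 0.19 0.4
```

```bash
python3 -m pendant '0.4 0.5 0.2 0.2; 0.1 0 0 0; 0 0 0 0';  python3 -c "
from h import *
plan(620,13.4,92,-3)
p=shot('side','s3.png')
cv2.imwrite('pics/s3c.png',cv2.resize(p['pixels'][120:220,270:370,::-1],None,fx=6,fy=6,interpolation=cv2.INTER_CUBIC))
"
```

```text
time_s: 6.72
ee_pos: [619.7, 13.2, 92.9]
eef_rot: [0.524, 0.47, -0.5, 0.505]
ft_force: [0.4, 0.7, 0.5]
grip_width: 0.544
t 6.72 pos [619.7  13.2  92.9] yaw -2.79 tilt 3.39 F [0.4 0.7 0.5] w 0.544 q [ 0.29  0.62 -0.5   1.8   0.43  0.78 -0.48]
0.09 0.03 -0.02 0.2
```

View pics/s3c.png

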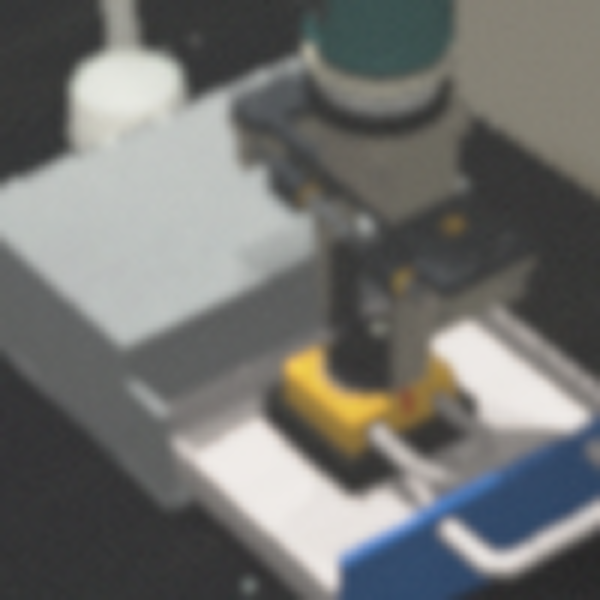

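```bash
python3 -m pendant '0 0 0 0; 0 0 0 0; 0 0 0 0' 1 20;  python3 -c "
from h import *
plan(620,13.4,92,-3)"; python3 -m pendant '0 0 0 4; 0 0 0 4; 0 0 0 4; 0 0 0 4; 0 0 0 4; 0 0 0 4'; python3 -c "
from h import *
plan(620,13.4,92,-83);print(monitor.get_obs()['wrist_torque'])"
```

```text
time_s: 7.02
ee_pos: [620.6, 12.6, 95.1]
eef_rot: [0.525, 0.469, -0.499, 0.505]
ft_force: [-0.6, -0.0, -2.3]
grip_width: 0.367
t 7.02 pos [620.6  12.6  95.1] yaw -2.84 tilt 3.57 F [-0.6 -0.  -2.3] w 0.367 q [ 0.29  0.62 -0.5   1.8   0.43  0.78 -0.48]
0.31 -0.06 -0.07 0.2
time_s: 7.52
ee_pos: [620.1, 12.4, 95.3]
eef_rot: [0.622, 0.35, -0.589, 0.38]
ft_force: [0.4, 0.1, -2.0]
grip_width: 0.364
t 7.52 pos [620.1  12.4  95.3] yaw -27.87 tilt 3.58 F [ 0.4  0.1 -2. ] w 0.364 q [ 0.22  0.59 -0.4   1.8   0.35  0.75 -0.85]
0.04 -0.01 -0.01 6.1; 0.04 -0.01 -0.01 6.1; 0.04 -0.01 -0.01 6.1; 0.04 -0.01 -0.01 6.1; 0.04 -0.01 -0.01 6.1; 0.04 -0.01 -0.01 6.1; 0.04 -0.01 -0.00 6.1; 0.04 -0.01 -0.00 6.1; 0.04 -0.01 -0.00 6.1
[-0.01134166  0.04296058  0.04718484]
```

```bash
python3 -m pendant '0 0 0 4; 0 0 0 4; 0 0 0 4; 0 0 0 4; 0 0 0 4; 0 0 0 4; 0 0 0 4; 0 0 0 4; 0 0 0 4'; python3 -c "
from h import *
plan(620,13.4,92,-83);print(monitor.get_obs()['wrist_torque'])
p=shot('top','t4.png')
cv2.imwrite('pics/t4c.png',cv2.resize(p['pixels'][140:220,290:370,::-1],None,fx=7,fy=7,interpolation=cv2.INTER_CUBIC))
p=shot('side','s4.png')
cv2.imwrite('pics/s4c.png',cv2.resize(p['pixels'][140:220,280:360,::-1],None,fx=7,fy=7,interpolation=cv2.INTER_CUBIC))
"
```

```text
time_s: 8.27
ee_pos: [618.9, 12.8, 95.8]
eef_rot: [0.711, 0.141, -0.67, 0.158]
ft_force: [-1.3, -0.5, -1.5]
grip_width: 0.365
t 8.27 pos [618.9  12.8  95.8] yaw -65.59 tilt 3.57 F [-1.3 -0.5 -1.5] w 0.365 q [ 0.1   0.56 -0.24  1.81  0.22  0.73 -1.4 ]
0.13 -0.00 -0.04 5.8; 0.13 -0.01 -0.04 5.8; 0.13 -0.01 -0.04 5.8
[-0.10369377  0.06213293  0.07293013]
```

View pics/t4c.png

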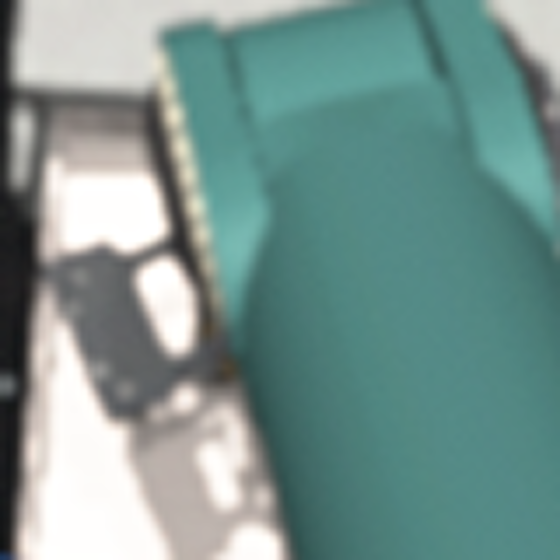

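View pics/s4c.png

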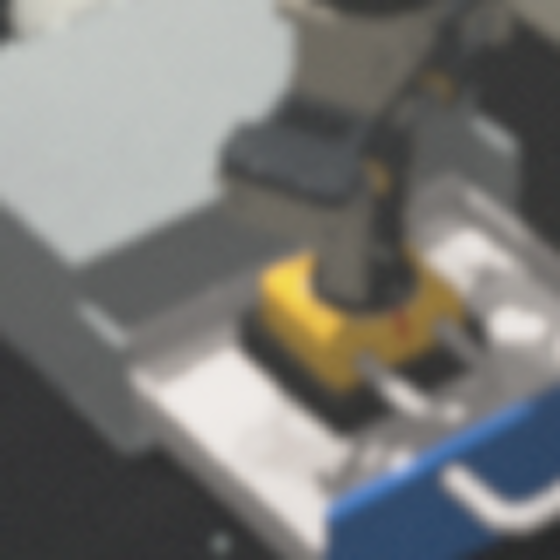

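```bash
python3 -m pendant '0 0 0 4; 0 0 0 4; 0 0 0 4; 0 0 0 3.5; 0 0 0 0'; python3 -c "
from h import *
plan(620,13.4,92,-83);print(monitor.get_obs()['wrist_torque'])"
python3 -m pendant '0 0 0 0; 0 0 0 0; 0 0 0 0; 0 0 0 0' -0.09
python3 -m pendant '-2 0 0 0; -3 0 0 0; -2 0 -2 0; 0 0 -4 0;0 0 -4 0; 0 0 -4 0'; python3 -c "
from h import *
plan(620,13.4,92,-83);print(monitor.get_obs()['wrist_torque'])
p=shot('top','t5.png')
cv2.imwrite('pics/t5c.png',cv2.resize(p['pixels'][140:220,290:370,::-1],None,fx=7,fy=7,interpolation=cv2.INTER_CUBIC))
p=shot('side','s5.png')
cv2.imwrite('pics/s5c.png',cv2.resize(p['pixels'][140:220,280:360,::-1],None,fx=7,fy=7,interpolation=cv2.INTER_CUBIC))
"
```

```text
time_s: 8.78
ee_pos: [618.3, 13.2, 96.3]
eef_rot: [0.725, 0.051, -0.684, 0.062]
ft_force: [-1.4, 0.1, -0.9]
grip_width: 0.36
t 8.78 pos [618.3  13.2  96.3] yaw -80.88 tilt 3.52 F [-1.4  0.1 -0.9] w 0.36 q [ 0.05  0.56 -0.17  1.82  0.16  0.72 -1.63]
0.43 0.01 -0.17 2.1
[ 0.07771875  0.25857394 -0.04197846]
time_s: 9.12
ee_pos: [618.9, 13.8, 97.0]
eef_rot: [0.726, 0.054, -0.683, 0.065]
ft_force: [0.0, -0.4, 0.1]
grip_width: 0.546
time_s: 9.62
ee_pos: [749.5, 35.3, 178.8]
eef_rot: [0.723, 0.054, -0.685, 0.067]
ft_force: [1.2, 0.0, -0.3]
grip_width: 0.541
t 9.62 pos [749.5  35.3 178.8] yaw -80.21 tilt 3.29 F [ 1.2  0.  -0.3] w 0.541 q [ 0.01  0.66 -0.17  1.4   0.15  1.03 -1.6 ]
2.17 -0.01 3.28 0.7; 2.17 0.03 3.28 0.7; 2.17 0.07 3.28 0.7; 2.17 0.11 3.28 0.7
[ 0.03008703 -0.0054525  -0.03771979]
```

View pics/t5c.png

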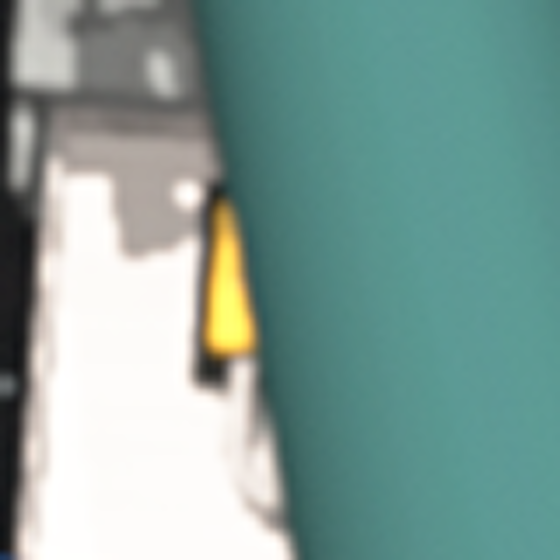

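View pics/s5c.png

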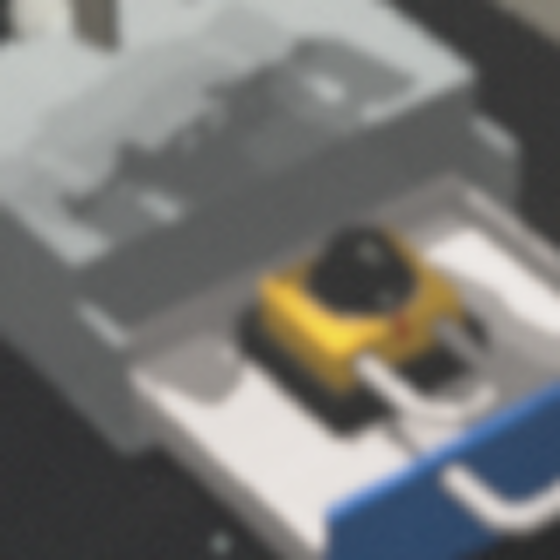

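```bash
python3 -c "
from h import *
p=eyes.read_camera('side')
c=np.array([620,13.4])
for a in(-20,0,20):
  th=np.radians(180-2.4+a); d=np.array([np.cos(th),np.sin(th)])
  P=[list(c+d*rr)+[z] for rr,z in((0,94),(15,94),(19,74),(26,74),(32,70))]
  print(a,((proj(p,P)-[280,140]+.4)*7).round(0).tolist())
i=p['pixels'][150:194,320:350,::-1]
i=cv2.convertScaleAbs(i,alpha=2)
cv2.imwrite('pics/s6c.png',cv2.resize(i,None,fx=13,fy=13,interpolation=cv2.INTER_CUBIC))
"
```

```text
-20 [[364.0, 245.0], [374.0, 265.0], [377.0, 303.0], [381.0, 312.0], [385.0, 326.0]]
0 [[364.0, 245.0], [383.0, 261.0], [389.0, 298.0], [398.0, 306.0], [406.0, 319.0]]
20 [[364.0, 245.0], [391.0, 256.0], [398.0, 292.0], [411.0, 297.0], [422.0, 307.0]]
```

View pics/s6c.png

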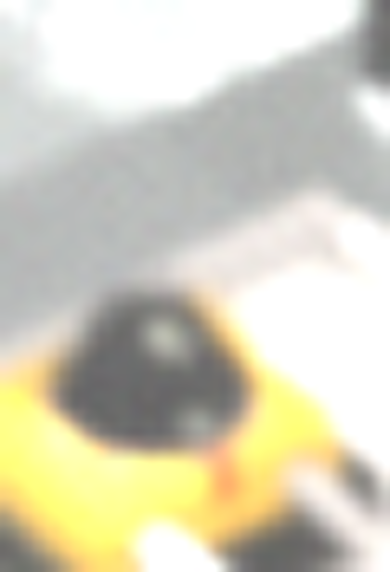

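```bash
python3 -c "
from h import *
plan(450,14,170,-92.4)"
```

```text
t 9.77 pos [749.3  36.3 175.7] yaw -80.16 tilt 3.16 F [-1.3  1.  -1. ] w 0.547 q [ 0.01  0.67 -0.17  1.4   0.15  1.03 -1.6 ]
0.07 -0.36 3.73 1.5; 0.07 -0.26 3.74 1.5; 0.07 -0.16 3.75 1.5; 0.07 -0.06 3.75 1.5; 0.07 0.04 3.75 1.5; 0.07 0.14 3.75 1.5; 0.07 0.24 3.74 1.5; 0.07 0.34 3.74 1.5
```

```bash
python3 -m pendant '0 -0.4 3.7 1.5; 0 -0.3 3.8 1.5; 0 -0.2 3.8 1.5; 0 -0.1 3.8 1.5; 0 0 3.8 1.5; 0 0.1 3.8 1.5; 0 0.2 3.7 1.5; 0 0.3 3.5 1.5; 0 0 0 0' -0.6; python3 -c "
from h import *
plan(450,14,170,-92.4)
p=shot('top','t7.png')
cv2.imwrite('pics/t7c.png',cv2.resize(p['pixels'][150:220,300:370,::-1],None,fx=8,fy=8,interpolation=cv2.INTER_CUBIC))
c=np.array([620,13.4])
for a in(-20,0,20):
  th=np.radians(180-2.4+a); d=np.array([np.cos(th),np.sin(th)])
  P=[list(c+d*rr)+[z] for rr,z in((0,94),(15,94),(19,74),(26,74),(32,70))]
  print(a,((proj(p,P)-[300,150]+.4)*8).round(0).tolist())
"
```

```text
time_s: 10.52
ee_pos: [421.5, 11.3, 152.2]
eef_rot: [0.721, -0.022, -0.693, -0.011]
ft_force: [-1.0, -0.9, -0.6]
grip_width: 0.802
t 10.52 pos [421.5  11.3 152.2] yaw -92.64 tilt 2.44 F [-1.  -0.9 -0.6] w 0.802 q [ 0.05  0.19 -0.18  2.22  0.09  0.7  -1.82]
-1.78 -0.40 -2.84 -0.2
-20 [[276.0, 230.0], [258.0, 270.0], [251.0, 289.0], [243.0, 307.0], [236.0, 325.0]]
0 [[276.0, 230.0], [273.0, 274.0], [270.0, 294.0], [268.0, 314.0], [267.0, 332.0]]
20 [[276.0, 230.0], [288.0, 272.0], [289.0, 292.0], [294.0, 311.0], [299.0, 329.0]]
```

View pics/t7c.png

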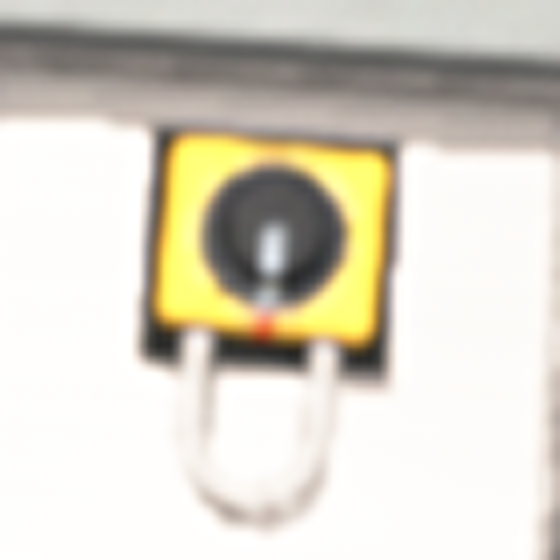

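```bash
python3 -c "
from h import *
plan(560,16,120,-92.4,step=36)"
```

```text
t 10.57 pos [425.1  11.7 153.2] yaw -92.59 tilt 2.65 F [0.8 0.  0.1] w 0.799 q [ 0.05  0.19 -0.18  2.21  0.09  0.7  -1.81]
0.83 -0.26 -3.36 -0.0; 0.83 -0.26 -3.36 -0.0; 0.83 -0.26 -3.36 -0.0; 0.83 -0.25 -3.36 -0.0
```

```bash
python3 -m pendant '0.4 -0.3 -3.2 0; 0.4 -0.3 -3.3 0; 0.4 -0.2 -3.2 0; 0.6 -0.2 -2.5 0; 0 0 0 0; 0 0 0 0' -0.6; python3 -c "
from h import *
plan(560,16,54,-92.4,step=30)"
```

```text
time_s: 11.07
ee_pos: [553.1, 14.1, 142.3]
eef_rot: [0.725, -0.021, -0.689, -0.009]
ft_force: [-0.3, 1.0, 0.7]
grip_width: 0.801
t 11.07 pos [553.1  14.1 142.3] yaw -92.48 tilt 3.07 F [-0.3  1.   0.7] w 0.801 q [ 0.03  0.4  -0.15  1.94  0.12  0.76 -1.81]
2.94 -0.07 -0.23 -0.0; 2.94 -0.07 -0.23 -0.0; 2.94 -0.07 -0.23 -0.0
```

```bash
python3 -m pendant '2.5 0 -0.1 0; 2.5 -0.1 -0.1 0; 1.2 0 0 0; 0 0 0 0; 0 0 0 0'; python3 -c "
from h import *
plan(560,16,54,-92.4,step=30)"
```

```text
time_s: 11.48
ee_pos: [557.5, 13.3, 80.3]
eef_rot: [0.726, -0.021, -0.688, -0.009]
ft_force: [0.6, -0.0, -0.1]
grip_width: 0.802
t 11.48 pos [557.5  13.3  80.3] yaw -92.41 tilt 3.23 F [ 0.6 -0.  -0.1] w 0.802 q [ 0.01  0.5  -0.14  1.97  0.15  0.63 -1.84]
2.63 -0.28 -0.24 -0.0
```

```bash
python3 -m pendant '0.8 -0.3 0 0; 0.9 0 0 0; 0.9 0 0 0; 0 0 0 0'; python3 -c "
from h import *
plan(560,16,54,-92.4,step=30)
p=shot('side','s8.png')
cv2.imwrite('pics/s8c.png',cv2.resize(p['pixels'][140:220,290:370,::-1],None,fx=7,fy=7,interpolation=cv2.INTER_CUBIC))"
```

```text
time_s: 11.82
ee_pos: [559.8, 16.2, 55.5]
eef_rot: [0.727, -0.02, -0.686, -0.009]
ft_force: [-0.1, 0.4, 0.2]
grip_width: 0.802
t 11.82 pos [559.8  16.2  55.5] yaw -92.4 tilt 3.48 F [-0.1  0.4  0.2] w 0.802 q [-0.    0.54 -0.13  1.98  0.16  0.58 -1.85]
0.15 0.02 -0.02 0.0
```

View pics/s8c.png

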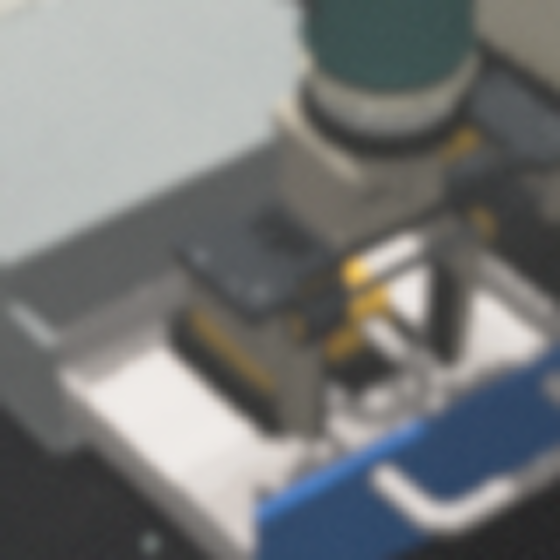

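```bash
python3 -m pendant '0 0 0 0; 0 0 0 0; 0 0 0 0; 0 0 0 0' 1 40; python3 -m pendant '0 0 0.4 0; 0 0 0.6 0; 0 0 0.8 0; 0 0 0.8 0'; python3 -c "
from h import *
plan(542,16,54,-92.4,step=30)"
```

```text
time_s: 12.2
ee_pos: [560.6, 16.5, 56.7]
eef_rot: [0.728, -0.02, -0.685, -0.009]
ft_force: [-0.1, -0.6, -0.8]
grip_width: 0.577
time_s: 12.53
ee_pos: [540.2, 17.4, 56.9]
eef_rot: [0.733, -0.02, -0.68, -0.009]
ft_force: [23.3, -3.7, -11.1]
grip_width: 0.573
t 12.53 pos [540.2  17.4  56.9] yaw -92.37 tilt 4.4 F [ 23.3  -3.7 -11.1] w 0.573 q [-0.01  0.51 -0.13  2.04  0.17  0.53 -1.87]
0.29 0.13 -0.18 0.0
```

```bash
python3 -m pendant '0 0 0.1 0; 0 0 0 0'; python3 -m pendant '0 0 0 0; 0 0 0 0; 0 0 0 0' -0.9; python3 -m pendant '-2 0 0 0; -3 0 0 0; -3 0 0 0; -2 0 1 0; -1 0 3 0; 0 0 3 0; 0 0 3 0; 0 0 0 0'; python3 -c "
from h import *
plan(620,13.4,130,-92.4,step=36)
p=shot('top','t9.png')
cv2.imwrite('pics/t9c.png',cv2.resize(p['pixels'][150:230,300:380,::-1],None,fx=7,fy=7,interpolation=cv2.INTER_CUBIC))
"
```

```text
time_s: 12.7
ee_pos: [540.7, 17.3, 57.9]
eef_rot: [0.736, -0.019, -0.677, -0.009]
ft_force: [2.3, 0.5, -4.7]
grip_width: 0.576
time_s: 12.95
ee_pos: [537.3, 17.2, 57.8]
eef_rot: [0.734, -0.02, -0.679, -0.009]
ft_force: [-1.1, -0.6, -0.2]
grip_width: 0.768
time_s: 13.62
ee_pos: [418.3, 23.3, 162.6]
eef_rot: [0.73, -0.021, -0.683, -0.009]
ft_force: [-1.5, -0.3, -1.2]
grip_width: 0.951
t 13.62 pos [418.3  23.3 162.6] yaw -92.43 tilt 3.86 F [-1.5 -0.3 -1.2] w 0.951 q [ 0.02  0.15 -0.19  2.23  0.09  0.7  -1.85]
0.54 0.02 -3.37 -0.0; 0.54 0.02 -3.37 -0.0; 0.54 0.02 -3.37 -0.0; 0.54 0.02 -3.37 -0.0; 0.54 0.02 -3.37 -0.0; 0.54 0.02 -3.37 -0.0
```

View pics/t9c.png

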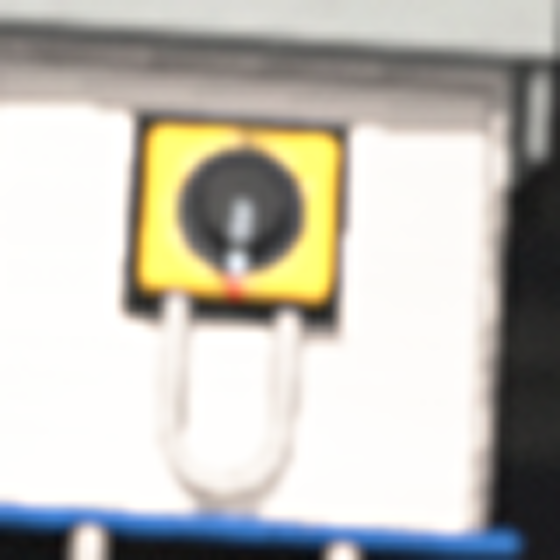

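```bash
python3 -m pendant '-0.1 0 -3.4 0; -0.1 0 -3.5 0; -0.1 0 -3.5 0; -0.1 0 -3.4 0; 0 0.1 -3.3 0; 0.2 0.1 -2 0; 0 0 0 0; 0 0 0 0' -1; python3 -c "
from h import *
plan(619,13.4,65,-92.4,step=36)"
```

```text
time_s: 14.33
ee_pos: [621.0, 12.0, 176.5]
eef_rot: [0.73, -0.021, -0.683, -0.009]
ft_force: [-0.5, 0.7, -1.4]
grip_width: 1.0
t 14.33 pos [621.   12.  176.5] yaw -92.48 tilt 3.93 F [-0.5  0.7 -1.4] w 1.0 q [ 0.03  0.45 -0.15  1.77  0.12  0.87 -1.79]
2.79 -0.03 0.05 -0.0; 2.79 -0.03 0.05 -0.0; 2.79 -0.03 0.05 -0.0; 2.79 -0.03 0.05 -0.0
```

```bash
python3 -m pendant '2.5 0 0.2 0; 2.5 0 0.2 0; 2 0 0.2 0; 0.5 0 0 0; 0 0 0 0; 0 0 0 0'; python3 -c "
from h import *
plan(619,13.4,65,-92.4,step=36)"
```

```text
time_s: 14.83
ee_pos: [615.9, 11.3, 99.0]
eef_rot: [0.729, -0.021, -0.684, -0.009]
ft_force: [-0.1, -0.4, -0.3]
grip_width: 1.006
t 14.83 pos [615.9  11.3  99. ] yaw -92.44 tilt 3.76 F [-0.1 -0.4 -0.3] w 1.006 q [ 0.02  0.54 -0.13  1.83  0.14  0.72 -1.81]
3.40 -0.22 -0.30 -0.0
```

```bash
python3 -m pendant '0.5 -0.2 -0.1 0; 1 0 0 0; 0.9 0 0 0; 0 0 0 0'; python3 -c "
from h import *
plan(619,13.4,65,-92.4,step=36)
p=shot('side','s10.png')
cv2.imwrite('pics/s10c.png',cv2.resize(p['pixels'][140:220,280:360,::-1],None,fx=7,fy=7,interpolation=cv2.INTER_CUBIC))"
```

```text
time_s: 15.17
ee_pos: [620.8, 13.5, 77.5]
eef_rot: [0.731, -0.021, -0.682, -0.009]
ft_force: [-0.7, 0.3, 0.5]
grip_width: 1.0
t 15.17 pos [620.8  13.5  77.5] yaw -92.43 tilt 4.12 F [-0.7  0.3  0.5] w 1.0 q [ 0.01  0.58 -0.13  1.83  0.15  0.68 -1.82]
1.25 0.02 0.18 -0.0
```

View pics/s10c.png

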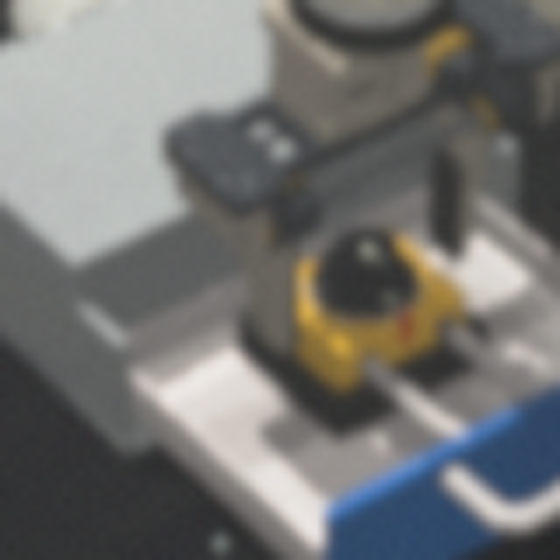

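Fingers straddle the body with clearance on both sides. I'll go down the rest of the way and grip.

```bash
python3 -m pendant '0.7 0 0.2 0; 0.5 0 0 0; 0 0 0 0'; python3 -m pendant '0 0 0 0; 0 0 0 0; 0 0 0 0;0 0 0 0' 1 50; python3 -c "
from h import *
plan(619,13.4,65,-92.4,step=36)"
```

```text
time_s: 15.47
ee_pos: [620.5, 13.4, 65.5]
eef_rot: [0.732, -0.021, -0.681, -0.009]
ft_force: [-0.2, -0.0, 0.4]
grip_width: 1.0
time_s: 15.8
ee_pos: [620.3, 13.7, 65.1]
eef_rot: [0.732, -0.021, -0.681, -0.009]
ft_force: [-0.4, -0.1, -1.7]
grip_width: 0.817
t 15.8 pos [620.3  13.7  65.1] yaw -92.42 tilt 4.19 F [-0.4 -0.1 -1.7] w 0.817 q [ 0.01  0.6  -0.12  1.84  0.15  0.65 -1.83]
0.01 0.04 0.13 -0.0
```

```bash
python3 -m pendant '-0.5 0 0 0; -0.8 0 -0.1 0; -1 0 -0.1 0; -1 0 -0.1 0; -1.5 0 -0.1 0; -1.5 0 -0.1 0; -1.5 0 0 0;-1.5 0 0 0'; python3 -c "
from h import *
plan(600,13.4,190,-92.4,step=36)"
```

```text
time_s: 16.47
ee_pos: [614.7, 14.5, 162.5]
eef_rot: [0.728, -0.021, -0.685, -0.009]
ft_force: [-0.5, 0.7, -3.2]
grip_width: 0.822
t 16.47 pos [614.7  14.5 162.5] yaw -92.45 tilt 3.67 F [-0.5  0.7 -3.2] w 0.822 q [ 0.02  0.46 -0.15  1.79  0.12  0.84 -1.8 ]
-2.75 0.17 1.47 -0.1
```

```bash
python3 -m pendant '-1.5 0 0 0; -1.5 0 0 0; -1 0 0 0; -0.5 0 0 0; 0 0 0 0; 0 0 0 0; 0 0 0 0; 0 0 0 0;0 0 0 0'; python3 -c "
from h import *
plan(600,13.4,190,-92.4,step=36)
for n in('top','side'):
  p=shot(n,n+'11.png'); cv2.imwrite('pics/'+n+'11c.png',cv2.resize(p['pixels'][110:250,250:410,::-1],None,fx=4,fy=4,interpolation=cv2.INTER_CUBIC))
print(look_for(p,'tape')[:1],look_for(p,'film')[:1])
"
```

```text
time_s: 17.22
ee_pos: [610.2, 15.4, 216.1]
eef_rot: [0.729, -0.021, -0.684, -0.009]
ft_force: [0.5, 0.6, -4.1]
grip_width: 0.819
t 17.22 pos [610.2  15.4 216.1] yaw -92.47 tilt 3.81 F [ 0.5  0.6 -4.1] w 0.819 q [ 0.03  0.39 -0.15  1.76  0.1   0.94 -1.79]
2.61 0.24 1.01 -0.1
[{'bbox': [399.7, 164.8, 28.2, 20.6], 'score': 0.52}] [{'bbox': [254.0, 256.1, 22.0, 33.5], 'score': 0.68}]
```

View pics/side11c.png

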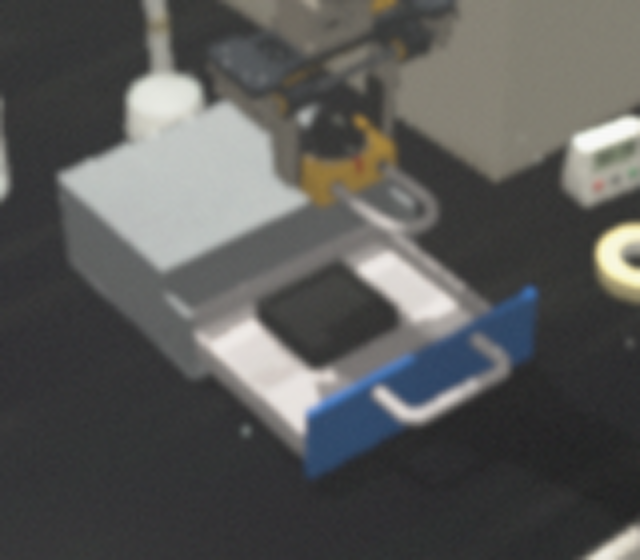

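View pics/top11c.png

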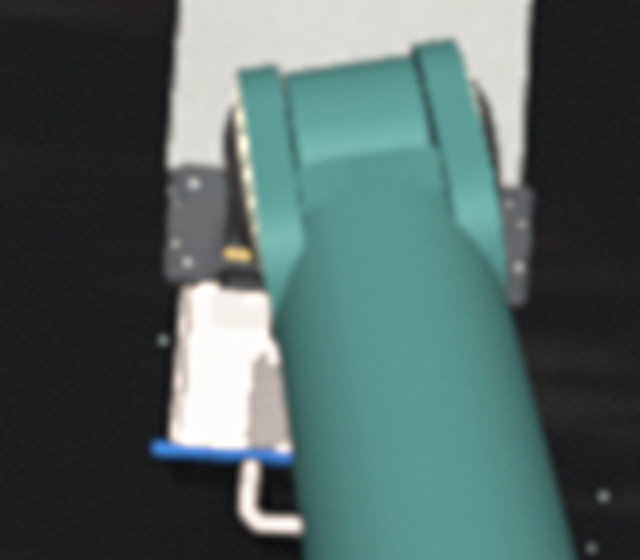

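```bash
python3 -m pendant '0 0 0 0; 0 0 0 0'; python3 -c "
from h import *
o=monitor.get_obs();print(o['ee_pos'],o['grip_width'],abs(o['qvel']).max(),o['ft_force']); print(r.job_done())"
```

```text
time_s: 17.58
ee_pos: [610.4, 15.5, 216.0]
eef_rot: [0.729, -0.021, -0.684, -0.009]
ft_force: [0.3, -0.6, -3.1]
grip_width: 0.822
[610.43327872  15.45716728 216.03505608] 0.8223824921027155 0.0027974653665756096 [ 0.34588936 -0.56290771 -3.14101843]
the job is handed in; nothing more can be done
None
```

The lock is open and held up in the gripper, and I handed the job in at about 17.6 s. No verdict is reported, so success rests on my own checks.

- **Tray:** I pulled it out by its handle. The gripper travelled 150 mm to the stop, and the last pictures still show the tray out.
- **Dial:** I turned it 78° clockwise. The top picture then showed the white line on the red mark with the shackle still shut. I did not feel distinct clicks in the force readings; the angle came from the pictures and the turn of the tool.
- **Shackle:** I pulled it about 20 mm until the force rose to 23 N at its stop. The picture showed it about 16.5 mm further out, against 18 mm nominal; both are above the required 14 mm.
- **Lift:** I gripped the brass body with a 50 N setting. At hand-in the tool was at 216 mm, which puts the body centre at about 206 mm. The opening of 0.82 (about 75 mm) matches the body's width, the wrist carried about 3 N, and the arm was still.
- **Surroundings:** The lock was clear of the cabinet, and the tape and film rolls were within about 2 pixels of where they started.

One thing was off: the tool drifted to a tilt of about 4° from vertical, which I could not correct. It caused no visible trouble.

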